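Put up the folding stand, lock the order tray on it and load the medicine cartons

TASK

Set up the folding stand for the next order: swing its hinged prop up and over past upright until it leans on its stop and stays by itself, then lay the grey tray level across the prop and the ledge, its two black studs over the ledge. Lock the tray by pressing both studs fully home with the wooden pusher (not with the fingers), and only then stand every one of the small white cartons upright in the tray, in any free place. Put the pusher back upright on its round rubber mat, let go of everything, and leave the other things on the counter where they are.

Things in the scene. Friction and masses are not known exactly. Their poses are not given: they have to be found in the camera images.
- prop (a joint): angle of the hinged prop (rad): 0 = folded flat, pointing to the stand's -y; grows as it swings up and over towards +y, upright at 1.57; its stop is at 1.87, where it leans outward and stays by its own weight. Let go short of upright it falls back flat. Light to turn (0.2 kg, slight friction)
- prop_tab (a point): grasp point on the prop's black tab, 78 mm from the hinge line, moving with it; tab 12 mm thick across stand x, reaching from 40 to 92 mm from the hinge, 14 mm deep. It stands out from the cross bar (10 mm thick, 35 mm from the hinge) of an H of steel bar with two 14 mm legs, 154 mm apart, tips 107 mm from the hinge. Folded, the tab centre lies 35 mm above the table, 27 mm above the base plate
- stand_hinge (a point): middle of the prop's hinge line on the stand, 35 mm above the table; the hinge runs along the stand's x; axes as the stand's
- stand_seat (a point): fixed point of the steel stand, 137.5 mm above the table: the middle of the tray's underside (beneath its fin) belongs here, tray axes along the stand's. Base plate 180 (x) x 290 (y) x 8 mm; fixed grey ledge 150 (x) x 45 (y) mm, top 137.5 mm high, centred at y = -117.5 mm; the raised prop's tips carry the tray at y = +85 mm. Stand yaw within 0.25 rad of the world's
- tray_grip (a point): grasp point on the fin of the loose grey tray, 45 mm above its underside; fin 12 (x) x 100 (y) mm, top 60 mm above the underside, in the tray's middle. Tray 180 mm wide (x), floor 5 mm thick from y = -140 to +110 mm; walls 25 mm high, 5 mm thick enclose the loading part, y = -90 to +110; from -140 to -90 is a flat flange with the studs. 0.4 kg, balanced at the fin. Starts at the robot's right
- stud_a_top (a point): middle of the top face of the first black snap stud (head 26 mm across) in the tray's flange, at tray x = -45 mm, y = -116 mm; raised, its top is 23 mm above the tray's underside, home 11 mm (flush with the grey collar around it)
- stud_b_top (a point): the same for the second stud, at tray x = +45 mm, y = -116 mm
- stud_a (a joint): how far the first stud is pressed in (m): 0 = standing proud, 0.012 = fully home. Needs about 8 to 10 N straight down and stays where it is left
- stud_b (a joint): the same for the second stud
- pusher_grip (a point): grasp point on the wooden handle (24 mm thick, round) of the pusher, 118 mm above its foot; the pusher is 150 mm tall with a round rubber foot 32 mm across and 20 mm high, stands upright, z along it upward, 0.18 kg
- pusher_foot (a point): middle of the underside of the pusher's rubber foot
- mat: round black rubber mat, 84 mm across and 4 mm thick, fixed on the table, origin at the middle of its underside; the pusher stands on it at the start and belongs there
- carton1_mid (a point): centre of a small white medicine carton with a blue band, 44 (x) x 80 (y) x 52 (z, upright) mm, about 0.09 kg (absent in some starts); there are two to four alike, standing on the table at the robot's left
- carton2_mid (a point): centre of a small white medicine carton with a blue band, 44 (x) x 80 (y) x 52 (z, upright) mm, about 0.09 kg (absent in some starts); there are two to four alike, standing on the table at the robot's left
- carton3_mid (a point): centre of a small white medicine carton with a blue band, 44 (x) x 80 (y) x 52 (z, upright) mm, about 0.09 kg (absent in some starts); there are two to four alike, standing on the table at the robot's left
- carton4_mid (a point): centre of a small white medicine carton with a blue band, 44 (x) x 80 (y) x 52 (z, upright) mm, about 0.09 kg (absent in some starts); there are two to four alike, standing on the table at the robot's left
- syrup_mid (a point): middle of an amber bottle, 60 mm across, 130 mm tall: leave alone
- jar_mid (a point): middle of a white jar, 72 mm across, 85 mm tall: leave alone
- mug_mid (a point): middle of a white mug, 76 mm across, 90 mm tall: leave alone
- phone_mid (a point): middle of a black phone lying flat, 75 x 155 x 9 mm: leave alone
Not all that is in view belongs to the job. What is shaped like the part that bears carton3_mid but purple or turquoise is not meant. What is shaped like the part that bears pusher_grip but blue is not meant.

How it is judged (in metres and radians):
On the way, in this order (a step that is already met when the one before it is completed fails the run):
1. the prop has been swung past upright onto its stop and stays there by itself, let go (value of joint prop above 1.78 rad and distance between the grasp point and prop_tab above 0.035 m and velocity of joint prop between -0.05 and 0.05 rad/s), for 0.4 s.
2. the tray lies level on the ledge and the prop, studs over the ledge, released (value of joint prop above 1.78 rad and x of tray_grip in the frame of stand_seat between -0.015 and 0.015 m and y of tray_grip in the frame of stand_seat between -0.015 and 0.015 m and z of tray_grip in the frame of stand_seat between 0.038 and 0.052 m and angle between the y axis of tray_grip and the y axis of stand_seat, either way round below 0.12 rad and y of stud_a_top in the frame of stand_seat below -0.09 m and angle between tray_grip's own z axis and vertical below 0.05 rad and distance between the grasp point and tray_grip above 0.03 m), for 0.3 s.
3. both studs are pressed fully home (x of tray_grip in the frame of stand_seat between -0.015 and 0.015 m and y of tray_grip in the frame of stand_seat between -0.015 and 0.015 m and z of tray_grip in the frame of stand_seat between 0.038 and 0.052 m and angle between the y axis of tray_grip and the y axis of stand_seat, either way round below 0.12 rad and y of stud_a_top in the frame of stand_seat below -0.09 m and angle between tray_grip's own z axis and vertical below 0.05 rad and value of joint each of stud_a, stud_b above 0.0105 m), for 0.2 s.
4. a carton stands in the locked tray (((x of carton1_mid in the frame of tray_grip between -0.068 and 0.068 m and y of carton1_mid in the frame of tray_grip between -0.072 and 0.092 m and z of carton1_mid in the frame of tray_grip between -0.022 and -0.006 m and angle between carton1_mid's own z axis and vertical below 0.15 rad) or (x of carton2_mid in the frame of tray_grip between -0.068 and 0.068 m and y of carton2_mid in the frame of tray_grip between -0.072 and 0.092 m and z of carton2_mid in the frame of tray_grip between -0.022 and -0.006 m and angle between carton2_mid's own z axis and vertical below 0.15 rad) or (x of carton3_mid in the frame of tray_grip between -0.068 and 0.068 m and y of carton3_mid in the frame of tray_grip between -0.072 and 0.092 m and z of carton3_mid in the frame of tray_grip between -0.022 and -0.006 m and angle between carton3_mid's own z axis and vertical below 0.15 rad) or (x of carton4_mid in the frame of tray_grip between -0.068 and 0.068 m and y of carton4_mid in the frame of tray_grip between -0.072 and 0.092 m and z of carton4_mid in the frame of tray_grip between -0.022 and -0.006 m and angle between carton4_mid's own z axis and vertical below 0.15 rad))), for 0.2 s.
At the end, for the whole second after the job is handed in: prop on its stop (over 1.78 rad); tray level on prop and ledge within 15 mm and 0.12 rad of its seat; both studs pressed over 10.5 mm; every carton present upright within 0.15 rad on the tray floor; pusher upright on the table mat within 25 mm of its middle (all of step 3 and value of joint prop above 1.78 rad and x of carton1_mid in the frame of tray_grip between -0.068 and 0.068 m and y of carton1_mid in the frame of tray_grip between -0.072 and 0.092 m and z of carton1_mid in the frame of tray_grip between -0.022 and -0.006 m and angle between each of carton1_mid, carton2_mid, carton3_mid, carton4_mid's own z axis and vertical below 0.15 rad and x of carton2_mid in the frame of tray_grip between -0.068 and 0.068 m and y of carton2_mid in the frame of tray_grip between -0.072 and 0.092 m and z of carton2_mid in the frame of tray_grip between -0.022 and -0.006 m and x of carton3_mid in the frame of tray_grip between -0.068 and 0.068 m and y of carton3_mid in the frame of tray_grip between -0.072 and 0.092 m and z of carton3_mid in the frame of tray_grip between -0.022 and -0.006 m and x of carton4_mid in the frame of tray_grip between -0.068 and 0.068 m and y of carton4_mid in the frame of tray_grip between -0.072 and 0.092 m and z of carton4_mid in the frame of tray_grip between -0.022 and -0.006 m and horizontal distance between pusher_foot and mat below 0.025 m and height (world z) of pusher_foot below 0.012 m and angle between pusher_grip's own z axis and vertical below 0.1 rad); the robot touches nothing.
It fails at once if a stud pressed by anything but the pusher ((value of joint stud_a above 0.003 m and velocity of joint stud_a above 0.005 m/s and distance between pusher_foot and stud_a_top above 0.035 m) or (value of joint stud_b above 0.003 m and velocity of joint stud_b above 0.005 m/s and distance between pusher_foot and stud_b_top above 0.035 m)).
It fails at once if a bystander pushed more than 40 mm or knocked over (distance of any of syrup_mid, jar_mid, mug_mid, phone_mid from where it was at the start of the episode above 0.04 m or angle between any of syrup_mid, jar_mid, mug_mid, phone_mid's own z axis and vertical above 0.5 rad).
Of carton1, carton2, carton3, carton4 only 2 to 4 are there at a start; the rules pass over those that are not, and their reading is None.
At some moment in a run one of carton1, carton2, carton3, carton4 may be knocked a few centimetres aside while the robot is not near it.
It also fails if it takes over 210 s, if anything falls off the work surface, if the arm or the gripper's body presses on something with over 40 N, if the wrist force passes 120 N, or if a joint passes its speed limit or range.

ROBOT

A 6-joint arm with a two-finger parallel gripper is mounted at the origin on the work surface. World frame = base frame: x ahead of the robot, y to its left, z up, the work surface at z = 0. Lengths are in m, angles in degrees, forces in N, time in s.
With the tool pointing down it reaches from about 0.35 to 0.875 m from the base axis. Payload 4.2 kg.
Tool frame: the origin (TCP) lies midway between the tips of the shut fingers; the grasp point (between the pads) lies 19 mm behind it; z points along the fingers, y is the line along which they close (so a half turn about z gives the same grasp; the last joint's range is limited). The gripper opens to 87 mm and grips with 3 to 60 N. Pads are 19 mm wide; open, the fingers measure 117 mm over their backs; the gripper's body (75 mm by 190 mm) begins 51 mm behind the grasp point.
Start: joints at [79.79, 22.042, 0.453, 0, -68.411, -14.817], TCP at [0.264, 0.566, 0.223] pointing down, gripper open.
Joint ranges: [-179.83, 179.83], [-69.29, 118.12], [-61.27, 80.66], [-181.25, 117.63], [-171.15, -9.14], [-177.46, 177.46]. Speed limits (degrees/s): [159.86, 159.86, 180, 180, 180, 180].

INTERFACE

Orientations are given as a 3x3 rotation matrix whose columns are the frame's x, y, z axes.
In Python, from station import r, cams gives the robot as it stands.
- The arm moves only by the tool play_rows, never from a script. Its argument "commands" is text: rows parted by semicolons, each of 6 numbers parted by spaces: the shift along the world's x, y, z normalised to -1 to 1, where 1 is 30 mm, then the turn, a rotation vector about the world's x, y, z normalised to -1 to 1, where 1 is 0.15 rad. A call has 1 to 20 rows; each row shifts and turns the commanded pose from where the row before left it; what a row does not reach is not made up. A row lasts 1/10 s, in which the tool goes at most 50 mm and 8.59 degrees, less where a joint would pass 70% of its speed; a pose out of reach is approached as far as the arm can. A call with a number of a shift or a turn outside -1 to 1 is refused whole. A call with a gripper value outside its range is refused whole. "grip" is the finger opening in mm, from 0 to 87, set as the call begins (left out, the last holds). The fingers move at their own pace and stop on an object; the grip force is fixed at half the most. Time passes only in rows, so rows that do not move let the fingers close. It gives the time, the measured TCP pose, the force, the opening and the grip force at its end, in the units of the state.
- r.sense(): the state, without advancing time (a new reading comes with each control period).
- cams.capture(name): name is "scene" or "top" or "wrist"; returns (picture, depth): 400x640x3 uint8, blue, green, red; 400x640 float32, m along the optical axis (not along the pixel's ray), 0 where there is no reading.
- cams.camera_info(name): a dict with "mtx" (3x3 intrinsics, pixels), "R" (3x3) and "t" (3): a world point X has camera coordinates R X + t. Camera axes: x right, y down, z forward; pixel columns grow to the right and rows downward; lengths in m; the calibration is good to about 2 mm. A picture is of the moment at which its call begins: read the wrist's pose just before it. camera_info takes no time and is no camera call; for the wrist camera it gives the pose at the moment of the call.
- r.finish_job(): hands the job in; it is judged then, once.
The state is a dict: "time_s": time; "joints": joint angles; "joint_velocities": joint speeds; "effort": joint torques, N m; "tcp_pos": TCP position; "ee_rot": TCP orientation; "wrist_force": force on the tool from outside, world axes, zero at the start; "moment": the same for the moment, N m; "gripper_width": opening from 0.0 (shut) to 1.0 (fully open); "gripper_force": force on a finger pad.
Only numpy, scipy, OpenCV 4.12 (cv2) and the standard library are available. Lean on these libraries where they do the work, as an engineer would, in place of code of your own. Each camera call takes 0.05 s, during which the arm holds its last target. There are 200 camera calls.

## Working session

There is one attempt and no reset: what is moved stays moved. The work goes in short steps, Python scripts to look and compute and a tool call to move; the robot and the scene stay as the last step left them, time stands still between calls to the robot, and variables do not carry over. Pictures are saved under pics/ and viewed, at most 14 in all, crops included, and the job is handed in when it is done.

Besides the shell and the picture viewer there is one more tool, called after "Call:" as name(argument=value, ...) on one line, values as JSON. play_rows: Moves the arm, as the interface text tells. Scaled input: -1 to 1 covers 30 mm each way for a shift and 0.15 rad each way for a turn. Its arguments: {"type":"object","properties":{"commands":{"type":"string"},"grip":{"type":"number"}},"required":["commands"]}

```bash
ls && mkdir -p pics
cat > h.py <<'E'
import numpy as np, cv2
from station import r, cams
def cap(n,save=None):
    ci=cams.camera_info(n); im,d=cams.capture(n)
    if save: cv2.imwrite('pics/'+save+'.png',im)
    return im,d,{k:np.array(ci[k]) for k in('mtx','R','t')}
def ray(ci,u,v):
    d=ci['R'].T@np.linalg.solve(ci['mtx'],np.array([u,v,1.])); return -ci['R'].T@ci['t'],d
def onz(ci,u,v,z):
    o,d=ray(ci,u,v); return o+d*(z-o[2])/d[2]
def cloud(d,ci):
    v,u=np.mgrid[:d.shape[0],:d.shape[1]]
    p=np.stack([u,v,np.ones_like(u)],-1)@np.linalg.inv(ci['mtx']).T*d[...,None]
    return (p-ci['t'])@ci['R']
def proj(ci,X):
    c=ci['R']@np.array(X)+ci['t']; p=ci['mtx']@c; return p[:2]/p[2]
E
python3 - <<'E'
from h import *
np.set_printoptions(precision=3,suppress=True)
for n in('scene','top'):
    im,d,ci=cap(n,n+'0'); np.savez('pics/'+n+'0.npz',im=im,d=d,**ci)
    print(n,ci['mtx'].tolist(),-ci['R'].T@ci['t'],ci['R'][2])
s=r.sense(); print(s['tcp_pos'],s['ee_rot'],s['gripper_width'],s['time_s'])
E
```

```text
pics
scene [[421.731271119174, 0.0, 320.725123953544], [0.0, 421.731271119174, 195.95048446006842], [0.0, 0.0, 1.0]] [ 1.295 -0.506  0.7  ] [-0.721  0.45  -0.527]
top [[418.5453214631211, 0.0, 315.5956531403099], [0.0, 418.5453214631211, 200.9507150997563], [0.0, 0.0, 1.0]] [0.356 0.018 1.277] [ 0.109 -0.024 -0.994]
[0.264 0.566 0.222] [[ 0.906 -0.423 -0.001]
 [-0.423 -0.906 -0.002]
 [ 0.     0.002 -1.   ]] 1.0007230523213357 0.1
```

View pics/top0.png

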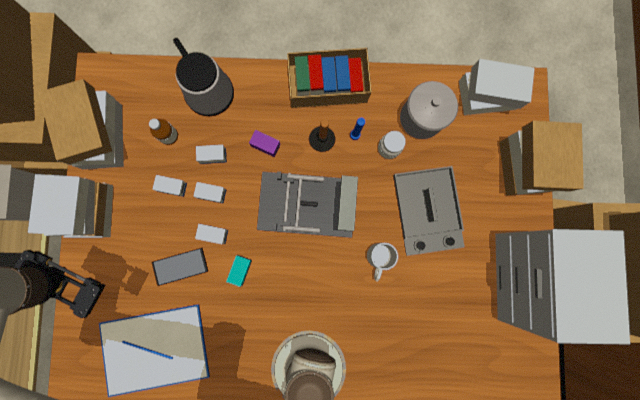

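View pics/scene0.png

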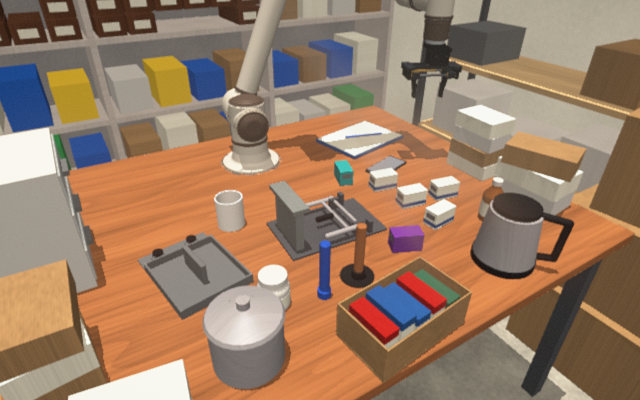

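Top view, where image up is +x and left is +y:
- **Stand:** about (307,205), with the ledge at (346,205) and the prop tab at (309,204).
- **Tray:** (430,205), with its studs at (420,244) and (450,240).
- **Cartons:** four white ones at (210,154), (168,186), (209,192) and (210,234). The lookalikes are purple (265,143) and turquoise (238,271), and I'm leaving those.
- **Pusher:** the brown one on the mat at (322,130). The lookalike is blue at (358,128).

```bash
cat > m.py <<'E'
from h import *
np.set_printoptions(precision=4,suppress=True)
def rect(P,mask,name,minpix=15):
    n,l,st,c=cv2.connectedComponentsWithStats(mask.astype(np.uint8))
    for i in range(1,n):
        if st[i,4]<minpix: continue
        q=P[l==i]; (cx,cy),(w,h),a=cv2.minAreaRect((q[:,:2]*1000).astype(np.float32))
        b=cv2.boxPoints(((cx,cy),(w,h),a)); e=[b[1]-b[0],b[2]-b[1]]; e=max(e,key=np.linalg.norm)
        print(name,'px',c[i].round(0),'c',round(cx,1),round(cy,1),'size',round(max(w,h)),round(min(w,h)),'longdir',round((np.degrees(np.arctan2(e[1],e[0])))%180,1),'z',np.median(q[:,2]).round(4),'n',st[i,4])
def box(m,u0,u1,v0,v1):
    o=np.zeros_like(m); o[v0:v1,u0:u1]=m[v0:v1,u0:u1]; return o
E
python3 - <<'E'
from m import *
Z=np.load('pics/top0.npz'); P=cloud(Z['d'],Z); z=P[...,2]; im=Z['im'].astype(int)
rect(P,box(abs(z-.1375)<.006,300,370,160,250),'ledge')
rect(P,box((z>.015)&(z<.06),255,335,160,245),'prop')
rect(P,box((z<.012)&(im.max(2)<130)&(im.max(2)-im.min(2)<25),250,370,160,245),'base',200)
rect(P,box((z>.045)&(z<.075),390,470,160,260),'fin')
rect(P,box((z>.017),390,470,160,260),'traywalls')
rect(P,box((abs(im-im.mean(2,keepdims=True)).max(2)<12)&(z<.03)&(im.max(2)<140),390,470,160,260),'trayall',100)
hsv=cv2.cvtColor(Z['im'],cv2.COLOR_BGR2HSV)
rect(P,box(z>.035,140,290,120,290),'carton')
rect(P,box(z>.1,300,345,110,160),'pusher',3)
rect(P,box(z>.1,345,375,110,145),'blue',3)
mat=box((im.max(2)<50)&(z<.02),300,345,110,160); rect(P,mat,'mat',50)
E
```

```text
ledge px [347. 202.] c 479.8 -96.3 size 150 46 longdir 176.7 z 0.1392 n 881
prop px [279. 175.] c 567.8 101.1 size 20 11 longdir 177.3 z 0.0457 n 40
prop px [298. 202.] c 486.5 29.2 size 170 120 longdir 176.4 z 0.042 n 818
prop px [274. 226.] c 413.7 109.7 size 18 12 longdir 0.3 z 0.0457 n 35
base px [301. 205.] c 484.9 16.9 size 286 177 longdir 87.0 z 0.0092 n 2805
base px [292. 202.] c 491.4 59.3 size 142 25 longdir 176.6 z 0.0091 n 294
fin px [432. 204.] c 490.6 -354.7 size 99 14 longdir 10.1 z 0.0607 n 185
fin px [393. 253.] c 345.6 -236.7 size 39 7 longdir 17.6 z 0.0606 n 30
traywalls px [429. 201.] c 476.3 -206.2 size 483 200 longdir 99.5 z 0.0257 n 557
traywalls px [431. 204.] c 406.1 -187.4 size 413 96 longdir 116.8 z 0.057 n 285
traywalls px [450. 240.] c 384.0 -418.5 size 26 21 longdir 91.5 z 0.0245 n 60
traywalls px [421. 245.] c 368.5 -329.3 size 24 23 longdir 1.2 z 0.0225 n 58
traywalls px [393. 253.] c 360.8 -115.0 size 264 41 longdir 83.2 z 0.0717 n 95
trayall px [429. 211.] c 474.5 -357.7 size 247 181 longdir 9.7 z 0.0075 n 4527
carton px [162. 130.] c 682.0 441.4 siz
[... 230 characters left out ...]
1 9 longdir 2.0 z 0.0463 n 31
carton px [286. 205.] c 458.6 72.1 size 225 57 longdir 13.4 z 0.0423 n 241
carton px [168. 184.] c 528.5 425.0 size 81 44 longdir 79.1 z 0.0536 n 444
carton px [209. 191.] c 455.2 175.6 size 367 59 longdir 66.9 z 0.0537 n 440
carton px [274. 226.] c 413.7 109.7 size 18 12 longdir 0.3 z 0.0462 n 32
carton px [210. 233.] c 368.1 177.5 size 318 44 longdir 79.9 z 0.0538 n 441
carton px [238. 270.] c 284.3 208.8 size 81 44 longdir 161.8 z 0.0537 n 458
pusher px [324. 125.] c 696.5 -27.1 size 23 21 longdir 86.7 z 0.1528 n 98
blue px [360. 123.] c 538.8 -52.1 size 391 23 longdir 155.6 z 0.1495 n 98
mat px [321. 140.] c 689.3 -26.5 size 76 73 longdir 80.6 z 0.0057 n 364
```

Run:
```python
import cv2
a=cv2.imread('pics/top0.png'); cv2.imwrite('pics/c.png',cv2.resize(a[110:260,250:475],None,fx=3.5,fy=3.5,interpolation=cv2.INTER_CUBIC))
```

```text
(no output)
```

View pics/c.png

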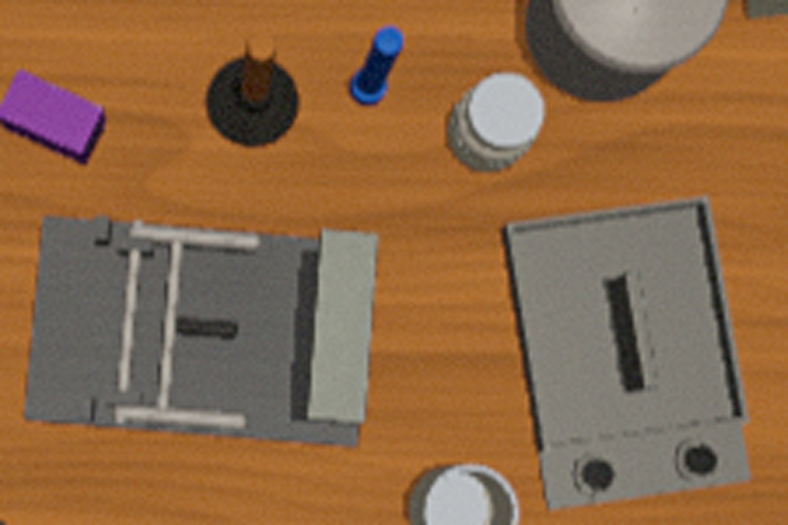

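Run:
```python
from m import *
Z=np.load('pics/top0.npz'); P=cloud(Z['d'],Z); im=Z['im'].astype(int)
y=np.radians(-3.2); R=np.array([[np.cos(y),-np.sin(y)],[np.sin(y),np.cos(y)]])
o=np.array([.4864,.021])
for n,p,z in(('tabmid',(0,-.0126),.042),('tip+',(.077,-.0536),.042),('tip-',(-.077,-.0536),.042)):
    w=o+R@p; print(n,w,proj(Z,[*w,z]))
dark=box((im.max(2)<60),295,322,196,212); rect(P,dark,'tab',10)
for n,(a,b,c,d) in dict(c1=(195,228,140,165),c2=(150,188,173,198),c3=(192,228,181,203),c4=(192,230,223,246),purple=(245,285,125,160),turq=(222,255,250,290)).items():
    rect(P,box((P[...,2]>.04)&(P[...,2]<.065),a,b,c,d),n,100)
rect(P,box(P[...,2]>.06,375,410,125,165),'jar',30);rect(P,box(P[...,2]>.06,360,400,240,285),'mug',30)
ci=cams.camera_info('wrist'); s=r.sense(); Rt=np.array(s['ee_rot']); print(Rt.T@(-np.array(ci['R']).T@ci['t']-s['tcp_pos']), Rt.T@np.array(ci['R'])[2])
```

```text
tabmid [0.4857 0.0084] [309.0236 202.6736]
tip+ [ 0.5603 -0.0368] [324.7565 178.2457]
tip- [ 0.4065 -0.0282] [320.7944 229.6784]
tab px [309. 204.] c 484.2 8.7 size 48 9 longdir 86.5 z 0.0425 n 64
c1 px [210. 152.] c 627.3 307.2 size 81 46 longdir 96.3 z 0.0533 n 430
c2 px [168. 184.] c 528.7 424.8 size 81 44 longdir 79.5 z 0.0537 n 434
c3 px [208. 191.] c 511.1 304.6 size 81 44 longdir 79.9 z 0.0537 n 429
c4 px [210. 233.] c 388.7 293.9 size 81 44 longdir 79.9 z 0.0538 n 434
purple px [264. 141.] c 665.6 147.7 size 81 45 longdir 67.5 z 0.0538 n 416
turq px [238. 270.] c 284.3 208.8 size 81 44 longdir 161.6 z 0.0537 n 451
jar px [393. 142.] c 535.7 -107.0 size 433 67 longdir 136.2 z 0.086 n 422
mug px [383. 259.] c 355.2 -118.7 size 252 109 longdir 66.4 z 0.0873 n 252
[ 0.0783 -0.0005 -0.1619] [-0.2862  0.0004  0.9582]
```

Call:
play_rows(commands="0.368 -0.95 -0.037 0 0 -0.397;0.368 -0.95 -0.037 0 0 -0.397;0.368 -0.95 -0.037 0 0 -0.397;0.368 -0.95 -0.037 0 0 -0.397;0.368 -0.95 -0.037 0 0 -0.397;0.368 -0.95 -0.037 0 0 -0.397;0.368 -0.95 -0.037 0 0 -0.397;0.368 -0.95 -0.037 0 0 -0.397;0.368 -0.95 -0.037 0 0 -0.397;0.368 -0.95 -0.037 0 0 -0.397;0.368 -0.95 -0.037 0 0 -0.397;0.368 -0.95 -0.037 0 0 -0.397;0.368 -0.95 -0.037 0 0 -0.397;0.368 -0.95 -0.037 0 0 -0.397;0.368 -0.95 -0.037 0 0 -0.397;0.368 -0.95 -0.037 0 0 -0.397;0.368 -0.95 -0.037 0 0 -0.397;0.368 -0.95 -0.037 0 0 -0.397;0.368 -0.95 -0.037 0 0 -0.397;0.368 -0.95 -0.037 0 0 -0.397", grip=40)

```text
time_s: 2.1
tcp_pos: [0.4852, -0.005, 0.2]
ee_rot: [[-0.059, -0.998, -0.001], [-0.998, 0.059, -0.0], [0.0, 0.001, -1.0]]
wrist_force: [-0.4, -0.2, -0.1]
gripper_width: 0.461
gripper_force: 0.0
```

Run:
```python
from m import *
im,d,ci=cap('wrist','w1'); P=cloud(d,ci); s=r.sense(); Rt=np.array(s['ee_rot'])
print(s['tcp_pos'],np.degrees(np.arctan2(Rt[1,1],Rt[0,1])),Rt[:,2],s['joints'])
for a in([.4845,.0084,.042],): print(proj(ci,a))
z=P[...,2]; I=im.astype(int)
rect(P,(z>.036)&(z<.06)&(I.max(2)<60),'tab',100)
rect(P,(z>.03)&(z<.06)&(I.max(2)>80)&(P[...,1]>-.06),'legs',100)
rect(P,abs(z-.139)<.006,'ledge',500)
```

```text
[ 0.4861 -0.0075  0.1997] 176.34149251520816 [-0.0012 -0.0014 -1.    ] [ 18.3399   9.6311 -20.4713   0.0649 -59.9885 -22.0308]
[319.4913 194.3444]
tab px [319. 195.] c 485.0 9.6 size 50 11 longdir 86.5 z 0.0415 n 500
legs px [ 16. 169.] c 799.2 -39.0 size 42 4 longdir 95.5 z 0.0451 n 1078
legs px [319. 211.] c 486.0 25.6 size 172 112 longdir 176.7 z 0.0399 n 3560
legs px [123. 172.] c 689.2 -29.0 size 23 10 longdir 105.8 z 0.046 n 403
legs px [ 43. 230.] c 792.3 32.4 size 34 5 longdir 97.7 z 0.045 n 671
legs px [318. 249.] c 489.6 76.1 size 80 10 longdir 176.7 z 0.0385 n 621
ledge px [320.  86.] c 478.6 -95.6 size 150 45 longdir 176.6 z 0.1372 n 14847
```

View pics/w1.png

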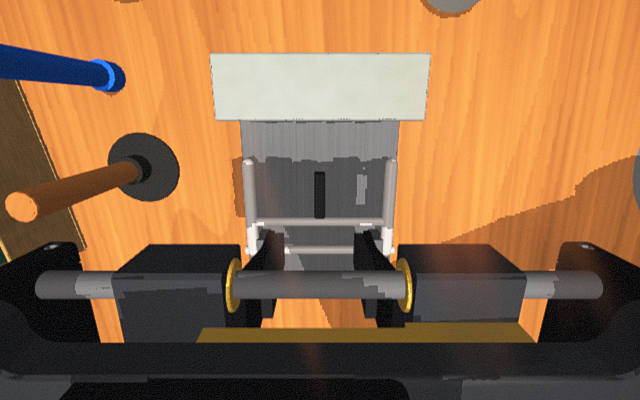

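Call:
play_rows(commands="-0.05 0.13 -0.9 0 0 0;0 0 -0.9 0 0 0;0 0 -0.9 0 0 0;0 0 -0.9 0 0 0;0 0 -0.9 0 0 0;0 0 -0.9 0 0 0;0 0 -0.7 0 0 0;0 0 0 0 0 0;0 0 0 0 0 0")

```text
time_s: 3.05
tcp_pos: [0.4837, 0.0002, 0.0174]
ee_rot: [[-0.057, -0.998, -0.001], [-0.998, 0.057, -0.0], [0.001, 0.001, -1.0]]
wrist_force: [-0.1, 0.3, -0.1]
gripper_width: 0.456
gripper_force: 0.0
```

Call:
play_rows(commands="0 0 0 0 0 0;0 0 0 0 0 0;0 0 0 0 0 0;0 0 0 0 0 0;0 0 0 0 0 0;0 0 0 0 0 0", grip=0)

```text
time_s: 3.65
tcp_pos: [0.4846, 0.0003, 0.0179]
ee_rot: [[-0.057, -0.998, 0.002], [-0.998, 0.057, 0.0], [-0.0, -0.002, -1.0]]
wrist_force: [0.9, -0.6, 1.9]
gripper_width: 0.134
gripper_force: 30.0
```

Call:
play_rows(commands="0.002 0.028 0.374 0 0 0;0.005 0.084 0.365 0 0 0;0.008 0.137 0.349 0 0 0;0.011 0.188 0.324 0 0 0;0.014 0.234 0.292 0 0 0;0.016 0.275 0.254 0 0 0;0 0 0 0 0 0")

```text
time_s: 4.35
tcp_pos: [0.4863, 0.0295, 0.0775]
ee_rot: [[-0.055, -0.998, 0.003], [-0.998, 0.055, 0.001], [-0.001, -0.003, -1.0]]
wrist_force: [4.4, -1.7, 0.6]
gripper_width: 0.137
gripper_force: 30.0
```

Call:
play_rows(commands="0.018 0.31 0.21 0 0 0;0.02 0.338 0.161 0 0 0;0.021 0.358 0.109 0 0 0;0.022 0.371 0.054 0 0 0;0.022 0.375 0 0 0 0;0.022 0.37 -0.058 0 0 0;0 0 0 0 0 0;0 0 0 0 0 0")

```text
time_s: 5.15
tcp_pos: [0.49, 0.0926, 0.0918]
ee_rot: [[-0.056, -0.998, 0.002], [-0.998, 0.056, 0.001], [-0.001, -0.002, -1.0]]
wrist_force: [2.8, 0.1, 5.9]
gripper_width: 0.137
gripper_force: 30.0
```

Run:
```python
from h import *
im,d,ci=cap('scene'); cv2.imwrite('pics/s1.png',cv2.resize(im[120:290,220:460],None,fx=2.5,fy=2.5))
```

```text
(no output)
```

View pics/s1.png

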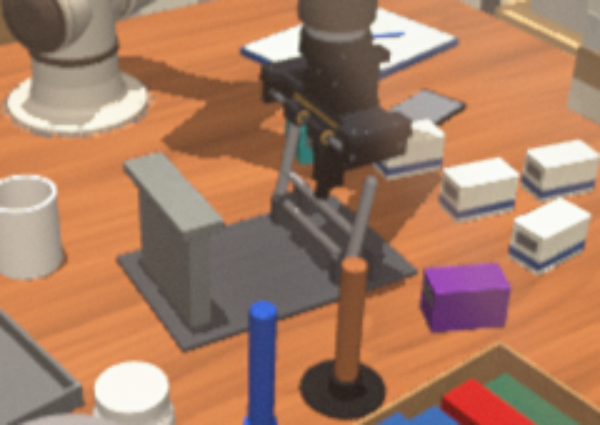

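The prop is past upright, with the legs at (285,160) and (362,215) in the crop. I'll release it and go up.

Call:
play_rows(commands="0 0 0 0 0 0;0 0 0 0 0 0;0 0 0 0 0 0;0 0 0 0 0 0;0 0 0.5 0 0 0;0 0 0.8 0 0 0;0 0 1 0 0 0;0 0 1 0 0 0;0 0 1 0 0 0;0 0 1 0 0 0;0 0 0 0 0 0;0 0 0 0 0 0;0 0 0 0 0 0", grip=40)

```text
time_s: 6.5
tcp_pos: [0.4882, 0.0919, 0.248]
ee_rot: [[-0.057, -0.998, -0.003], [-0.998, 0.057, -0.001], [0.001, 0.003, -1.0]]
wrist_force: [-0.0, 0.1, -0.6]
gripper_width: 0.462
gripper_force: 0.0
```

Run:
```python
from m import *
im,d,ci=cap('scene'); P=cloud(d,ci); z=P[...,2]
m=box((z>.11)&(z<.15),250,400,150,250)
rect(P,m,'hi',8)
```

```text
hi px [340. 170.] c 416.6 106.6 size 20 12 longdir 76.7 z 0.1253 n 51
hi px [289. 198.] c 480.3 -96.1 size 154 47 longdir 176.7 z 0.1376 n 726
hi px [353. 184.] c 490.7 100.5 size 18 13 longdir 90.2 z 0.1192 n 40
hi px [370. 195.] c 569.4 96.1 size 19 12 longdir 100.2 z 0.1248 n 59
hi px [360. 236.] c 703.0 -30.2 size 24 15 longdir 60.2 z 0.13 n 153
hi px [325. 246.] c 706.7 -128.8 size 24 22 longdir 177.3 z 0.1473 n 79
```

Call:
play_rows(commands="0 -0.98 -0.1 0 0 -0.596;0 -0.98 -0.1 0 0 -0.596;0 -0.98 -0.1 0 0 -0.596;0 -0.98 -0.1 0 0 -0.596;0 -0.98 -0.1 0 0 -0.596;0 -0.98 -0.1 0 0 -0.596;0 -0.98 -0.1 0 0 -0.596;0 -0.98 -0.1 0 0 -0.596;0 -0.98 -0.1 0 0 -0.596;0 -0.98 -0.1 0 0 -0.596;0 -0.98 -0.1 0 0 -0.596;0 -0.98 -0.1 0 0 -0.596;0 -0.98 -0.1 0 0 -0.596;0 -0.98 -0.1 0 0 -0.596;0 -0.98 -0.1 0 0 -0.596;0 0 0 0 0 0;0 0 0 0 0 0;0 0 0 0 0 0")

```text
time_s: 8.35
tcp_pos: [0.4889, -0.348, 0.2038]
ee_rot: [[-0.985, -0.173, -0.001], [-0.173, 0.985, 0.001], [0.001, 0.001, -1.0]]
wrist_force: [-0.0, 0.3, 0.3]
gripper_width: 0.46
gripper_force: 0.0
```

```bash
cat >> m.py <<'E'
def st():
    s=r.sense(); Rt=np.array(s['ee_rot']); print('tcp',np.array(s['tcp_pos'])*1000,'yaw_y',np.degrees(np.arctan2(Rt[1,1],Rt[0,1])),'zax',Rt[:,2],'t',s['time_s']); return s
E
python3 - <<'E'
from m import *
st(); im,d,ci=cap('wrist','w2'); P=cloud(d,ci); z=P[...,2]; I=im.astype(int)
near=(abs(P[...,0]-.49)<.2)&(abs(P[...,1]+.355)<.15)
rect(P,near&(z>.045)&(z<.075),'fin',100)
rect(P,near&(z<.012)&(abs(I-I.mean(2,keepdims=True)).max(2)<15),'floor',500)
rect(P,near&(z>.018)&(z<.03)&(I.max(2)<50),'stud',60)
E
```

```text
tcp [ 488.8516 -348.0082  203.7636] yaw_y 99.96439839449242 zax [-0.0013  0.0007 -1.    ] t 8.35
fin px [509.   8.] c 301.9 -213.5 size 17 2 longdir 100.1 z 0.0621 n 173
fin px [467.  58.] c 342.4 -229.7 size 72 27 longdir 19.3 z 0.0614 n 1120
fin px [311. 181.] c 488.1 -354.6 size 99 12 longdir 9.3 z 0.0594 n 1110
fin px [367. 323.] c 648.3 -262.3 size 27 7 longdir 129.8 z 0.0554 n 179
floor px [313.  71.] c 375.4 -373.6 size 180 48 longdir 99.5 z 0.0048 n 6693
floor px [312. 172.] c 499.0 -353.0 size 191 171 longdir 9.5 z 0.0046 n 20316
```

Call:
play_rows(commands="0 -0.22 -0.98 0 0 -0.05;0 0 -0.98 0 0 0;0 0 -0.98 0 0 0;0 0 -0.98 0 0 0;0 0 -0.98 0 0 0;0 0 -0.98 0 0 0;0 0 0 0 0 0;0 0 0 0 0 0")

```text
time_s: 9.2
tcp_pos: [0.4896, -0.355, 0.0285]
ee_rot: [[-0.986, -0.166, -0.0], [-0.166, 0.986, -0.0], [0.0, -0.0, -1.0]]
wrist_force: [1.2, 0.5, 0.8]
gripper_width: 0.457
gripper_force: 0.0
```

Call:
play_rows(commands="0 0 0 0 0 0;0 0 0 0 0 0;0 0 0 0 0 0;0 0 0 0 0 0;0 0 0 0 0 0;0 0 0 0 0 0", grip=0)

```text
time_s: 9.8
tcp_pos: [0.4893, -0.3554, 0.0286]
ee_rot: [[-0.986, -0.165, 0.001], [-0.165, 0.986, -0.0], [-0.0, -0.0, -1.0]]
wrist_force: [-0.1, 1.4, 3.3]
gripper_width: 0.135
gripper_force: 30.0
```

Call:
play_rows(commands="0 0 0.5 0 0 0;0 0 0.7 0 0 0;0 0 1 0 0 0;0 0 1 0 0 0;0 0 1 0 0 0;0 0 1 0 0 0;0 0 1 0 0 0;0 0 0.8 0 0 0;0 0 0 0 0 0;0 0 0 0 0 0")

```text
time_s: 10.8
tcp_pos: [0.4883, -0.3546, 0.2361]
ee_rot: [[-0.986, -0.164, -0.002], [-0.164, 0.986, 0.002], [0.001, 0.003, -1.0]]
wrist_force: [0.4, 0.1, -6.2]
gripper_width: 0.136
gripper_force: 30.0
```

Call:
play_rows(commands="-0.01 0.4 0 0 0 0.4;-0.01 0.8 0 0 0 0.6;-0.01 0.97 0 0 0 0.69;-0.01 0.97 0 0 0 0.69;-0.01 0.97 0 0 0 0.69;-0.01 0.97 0 0 0 0.69;-0.01 0.97 0 0 0 0.69;-0.01 0.97 0 0 0 0.69;-0.01 0.97 0 0 0 0.69;-0.01 0.97 0 0 0 0.69;-0.01 0.97 0 0 0 0.69;-0.01 0.97 0 0 0 0.69;-0.01 0.97 0 0 0 0.69;0 0.6 0 0 0 0.48;0 0.1 0 0 0 0.2;0 0 0 0 0 0;0 0 0 0 0 0;0 0 0 0 0 0")

```text
time_s: 12.6
tcp_pos: [0.4848, 0.0209, 0.2373]
ee_rot: [[-0.017, -1.0, -0.001], [-1.0, 0.017, -0.0], [0.0, 0.001, -1.0]]
wrist_force: [0.7, -0.1, -4.4]
gripper_width: 0.137
gripper_force: 30.0
```

Run:
```python
from m import *
s=st(); im,d,ci=cap('wrist','w3'); P=cloud(d,ci); z=P[...,2]; I=im.astype(int)
near=(abs(P[...,0]-.49)<.2)&(abs(P[...,1]-.02)<.22)
for f,n in((z>.19)&(z<.245),'tray'),((z>.2)&(z<.3)&(I.max(2)<45)&(P[...,1]<-.05),'studs'): rect(P,near&f,n,60)
im,d,ci=cap('top','t3'); P=cloud(d,ci); z=P[...,2];
near=(abs(P[...,0]-.49)<.2)&(abs(P[...,1]-.02)<.22)
rect(P,near&(z>.19)&(z<.245),'toptray',60)
```

```text
tcp [484.8441  20.9239 237.3352] yaw_y 179.0365214297884 zax [-0.0013 -0.0004 -1.    ] t 12.6
tray px [319. 119.] c 483.6 -36.9 size 182 149 longdir 179.0 z 0.2138 n 78760
tray px [301. 321.] c 498.9 84.8 size 22 9 longdir 88.3 z 0.2135 n 143
tray px [336. 321.] c 472.5 85.2 size 22 9 longdir 89.9 z 0.2134 n 143
studs px [246.  43.] c 520.2 -88.1 size 21 6 longdir 47.4 z 0.2289 n 113
studs px [389.  43.] c 446.8 -87.2 size 18 4 longdir 126.2 z 0.2278 n 68
toptray px [342. 199.] c 484.2 -68.0 size 180 103 longdir 179.1 z 0.2165 n 2479
toptray px [275. 219.] c 429.6 95.5 size 72 67 longdir 89.8 z 0.2163 n 607
toptray px [304. 212.] c 443.4 22.1 size 41 26 longdir 91.2 z 0.2159 n 172
```

View pics/w3.png

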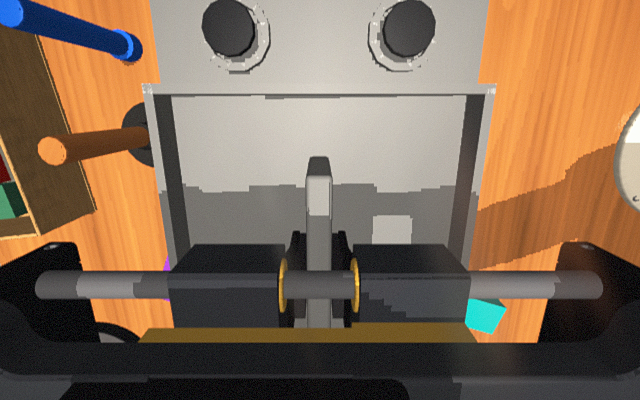

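The tray is held level, with its studs at (235,28) and (402,28) on the ledge side. I'll correct the yaw by -2.4° and lower it.

Call:
play_rows(commands="0.02 0.03 0 0 0 -0.28;0 0 -0.7 0 0 0;0 0 -0.7 0 0 0;0 0 -0.5 0 0 0;0 0 -0.25 0 0 0;0 0 -0.1 0 0 0;0 0 -0.08 0 0 0;0 0 0 0 0 0;0 0 0 0 0 0;0 0 0 0 0 0")

```text
time_s: 13.7
tcp_pos: [0.4862, 0.0228, 0.1687]
ee_rot: [[-0.057, -0.998, 0.001], [-0.998, 0.057, 0.0], [-0.0, -0.001, -1.0]]
wrist_force: [-0.3, 0.8, -3.5]
gripper_width: 0.137
gripper_force: 30.0
```

Run:
```python
from m import *
s=st(); print(s['wrist_force'])
im,d,ci=cap('top','t4'); P=cloud(d,ci); z=P[...,2];
near=(abs(P[...,0]-.49)<.2)&(abs(P[...,1]-.02)<.22)
rect(P,near&(z>.135)&(z<.155),'toptray',60); rect(P,near&(z>.155)&(z<.17)&(P[...,1]<-.07)&(im.max(2)<60),'studs',10)
```

```text
tcp [486.1517  22.7707 168.6536] yaw_y 176.74034836760111 zax [ 0.0012  0.0004 -1.    ] t 13.7
[-0.3203  0.7927 -3.459 ]
toptray px [328. 204.] c 484.2 -38.0 size 170 50 longdir 176.7 z 0.1469 n 870
toptray px [347. 202.] c 480.4 -93.9 size 180 50 longdir 176.9 z 0.1469 n 1019
toptray px [277. 219.] c 432.5 97.3 size 70 52 longdir 90.8 z 0.1468 n 382
toptray px [302. 214.] c 444.2 26.0 size 42 26 longdir 86.8 z 0.1468 n 148
studs px [349. 185.] c 523.6 -95.5 size 22 21 longdir 118.5 z 0.1637 n 58
studs px [346. 218.] c 434.5 -91.0 size 21 21 longdir 167.0 z 0.1636 n 48
```

Call:
play_rows(commands="0 -0.02 -0.05 0 0 0;0 0 -0.05 0 0 0;0 0 0 0 0 0;0 0 0 0 0 0")

```text
time_s: 14.15
tcp_pos: [0.486, 0.0221, 0.166]
ee_rot: [[-0.057, -0.998, 0.001], [-0.998, 0.057, -0.0], [0.0, -0.001, -1.0]]
wrist_force: [-3.4, 1.2, 5.4]
gripper_width: 0.136
gripper_force: 30.0
```

Call:
play_rows(commands="0 0 0 0 0 0;0 0 0 0 0 0;0 0 0 0 0 0;0 0 0.4 0 0 0;0 0 0.8 0 0 0;0 0 1 0 0 0;0 0 1 0 0 0;0.3 -0.1 0.5 0 0 0;0.7 -0.2 0 0 0 0;0.9 -0.25 0 0 0 0;0.9 -0.25 0 0 0 0;0.9 -0.25 0 0 0 0;0.9 -0.25 0 0 0 0;0.9 -0.2 0 0 0 0;0.7 -0.1 0 0 0 0;0.3 -0.03 0 0 0 0;0 0 0 0 0 0;0 0 0 0 0 0", grip=46)

```text
time_s: 15.95
tcp_pos: [0.6802, -0.0267, 0.2759]
ee_rot: [[-0.057, -0.998, -0.001], [-0.998, 0.057, 0.0], [0.0, 0.001, -1.0]]
wrist_force: [0.3, 0.3, 0.3]
gripper_width: 0.529
gripper_force: 0.0
```

Run:
```python
from m import *
s=st(); im,d,ci=cap('wrist','w4'); P=cloud(d,ci); z=P[...,2]; I=im.astype(int)
near=(abs(P[...,0]-.69)<.09)&(abs(P[...,1]+.027)<.07)
rect(P,near&(z>.145)&(z<.165),'ptop',30)
rect(P,near&(z<.012)&(I.max(2)<60),'mat',30)
h=near&(z>.03)&(z<.145)&(I[...,2]>I[...,0]+15)
for a in np.arange(.03,.14,.02):
    q=P[h&(z>a)&(z<a+.02)]; 
    if len(q): print(a,q.mean(0),len(q))
im,d,ci=cap('top','t5'); P=cloud(d,ci); z=P[...,2];
near=(abs(P[...,0]-.49)<.2)&(abs(P[...,1]-.02)<.22)
rect(P,near&(z>.136)&(z<.155),'toptray',60); rect(P,near&(z>.153)&(z<.17)&(P[...,1]<-.07)&(im.max(2)<60),'studs',10)
rect(P,near&(z>.185)&(z<.205),'fin',20);
```

```text
tcp [680.192  -26.711  275.8891] yaw_y 176.74218988956932 zax [-0.0008  0.     -1.    ] t 15.95
ptop px [301. 190.] c 696.7 -27.5 size 23 22 longdir 166.8 z 0.1533 n 475
mat px [313. 161.] c 690.7 -27.7 size 82 75 longdir 158.5 z 0.0036 n 1647
0.03 [ 0.6942 -0.0363  0.0404] 45
0.05 [ 0.6944 -0.0359  0.0602] 51
0.07 [ 0.694  -0.036   0.0801] 62
0.09000000000000001 [ 0.695  -0.0364  0.1005] 69
0.11000000000000001 [ 0.6945 -0.0362  0.1205] 83
0.13 [ 0.6945 -0.0362  0.1378] 72
toptray px [315. 197.] c 486.8 8.0 size 170 143 longdir 176.8 z 0.1442 n 2498
toptray px [347. 202.] c 480.2 -94.0 size 180 49 longdir 176.8 z 0.1447 n 1022
studs px [349. 185.] c 523.8 -96.2 size 22 21 longdir 136.1 z 0.1616 n 59
studs px [346. 218.] c 434.4 -91.9 size 21 21 longdir 133.8 z 0.16 n 55
fin px [308. 196.] c 486.3 13.8 size 82 13 longdir 86.7 z 0.1987 n 159
```

View pics/w4.png

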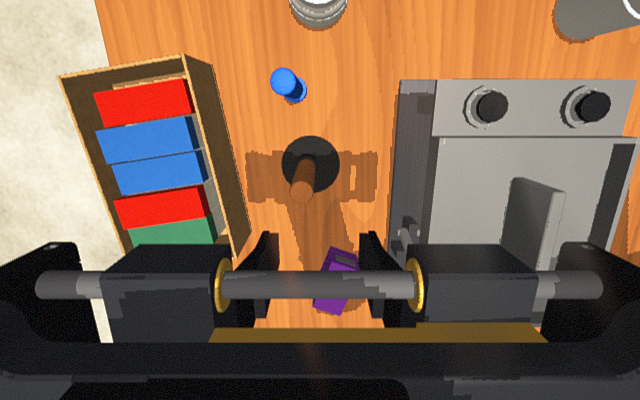

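The view shows the brown pusher with its top at (301,190), the mat at (313,161), and the seated tray on the right. The blue decoy is at (285,83).

Call:
play_rows(commands="0.54 -0.025 0 0 0 0;0 0 0 0 0 0;0 0 -0.9 0 0 0;0 0 -1 0 0 0;0 0 -1 0 0 0;0 0 -1 0 0 0;0 0 -1 0 0 0;0 0 -0.6 0 0 0;0 0 -0.25 0 0 0;0 0 0 0 0 0;0 0 0 0 0 0")

```text
time_s: 17.15
tcp_pos: [0.6976, -0.0275, 0.1052]
ee_rot: [[-0.056, -0.998, 0.002], [-0.998, 0.056, -0.0], [-0.0, -0.002, -1.0]]
wrist_force: [0.3, -0.1, 0.3]
gripper_width: 0.53
gripper_force: 0.0
```

Call:
play_rows(commands="0 0 0 0 0 0;0 0 0 0 0 0;0 0 0 0 0 0;0 0 0 0 0 0;0 0 0 0 0 0;0 0 0 0 0 0", grip=0)

```text
time_s: 17.75
tcp_pos: [0.6972, -0.0276, 0.1041]
ee_rot: [[-0.057, -0.998, 0.001], [-0.998, 0.057, -0.0], [0.0, -0.001, -1.0]]
wrist_force: [0.2, 0.2, 1.8]
gripper_width: 0.266
gripper_force: 30.0
```

Call:
play_rows(commands="0 0 0.5 0 0 0;0 0 0.8 0 0 0;0 0 1 0 0 0;0 0 1 0 0 0;0 0 1 0 0 0;0 0 1 0 0 0;0 0 0.7 0 0 0;-0.4 -0.161 0 0 0 0;-0.82 -0.331 0 0 0 0;-0.82 -0.331 0 0 0 0;-0.82 -0.331 0 0 0 0;-0.82 -0.331 0 0 0 0;-0.82 -0.331 0 0 0 0;-0.82 -0.331 0 0 0 0;-0.43 -0.17 0 0 0 0;0 0 0 0 0 0;0 0 0 0 0 0")

```text
time_s: 19.45
tcp_pos: [0.5251, -0.097, 0.2841]
ee_rot: [[-0.057, -0.998, 0.001], [-0.998, 0.057, 0.0], [-0.0, -0.001, -1.0]]
wrist_force: [0.3, -0.0, -1.9]
gripper_width: 0.268
gripper_force: 30.0
```

Run:
```python
from m import *
s=st(); im,d,ci=cap('wrist','w5'); P=cloud(d,ci); z=P[...,2]; I=im.astype(int)
near=(abs(P[...,0]-.48)<.1)&(abs(P[...,1]+.095)<.07)
rect(P,near&(z>.155)&(z<.175)&(I.max(2)<70),'stud',30)
```

```text
tcp [525.0886 -97.0076 284.0598] yaw_y 176.73649709465937 zax [ 0.0014  0.0001 -1.    ] t 19.45
stud px [321. 181.] c 522.1 -105.0 size 22 7 longdir 168.4 z 0.1596 n 61
stud px [406. 191.] c 440.9 -90.6 size 24 13 longdir 97.1 z 0.1583 n 238
```

View pics/w5.png

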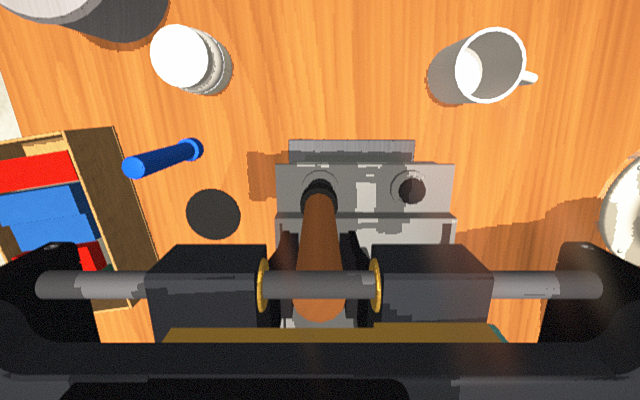

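The view shows the foot over the first stud at (321,181), with the second stud at (411,188). The bare mat is at (213,214).

Call:
play_rows(commands="0 0 -0.4 0 0 0;0 0 -0.3 0 0 0;0 0 -0.1 0 0 0;0 0 -0.1 0 0 0;0 0 -0.1 0 0 0;0 0 -0.1 0 0 0;0 0 -0.08 0 0 0;0 0 0 0 0 0;0 0 0 0 0 0")

```text
time_s: 20.4
tcp_pos: [0.5246, -0.0969, 0.249]
ee_rot: [[-0.056, -0.998, 0.0], [-0.998, 0.056, -0.0], [0.0, -0.0, -1.0]]
wrist_force: [-2.5, 1.6, 6.3]
gripper_width: 0.268
gripper_force: 30.0
```

Run:
```python
from m import *
Z=cv2.imread('pics/w5.png'); st()
import station
# mat centre from saved w5 is not calibrated here; capture again
im,d,ci=cap('wrist'); P=cloud(d,ci); z=P[...,2]; I=im.astype(int)
near=(abs(P[...,0]-.69)<.07)&(abs(P[...,1]+.027)<.07)
rect(P,near&(z<.015)&(I.max(2)<60),'mat',100)
```

```text
tcp [524.5826 -96.9353 248.9524] yaw_y 176.76247227663168 zax [ 0.0001 -0.0002 -1.    ] t 20.4
mat px [193. 203.] c 704.0 -55.2 size 59 15 longdir 23.2 z 0.0037 n 104
```

Call:
play_rows(commands="0 0 -0.08 0 0 0;0 0 -0.08 0 0 0;0 0 0 0 0 0;0 0 0 0 0 0")

```text
time_s: 20.85
tcp_pos: [0.5249, -0.0976, 0.2482]
ee_rot: [[-0.056, -0.998, 0.003], [-0.998, 0.056, -0.002], [0.002, -0.003, -1.0]]
wrist_force: [-6.7, 3.7, 19.3]
gripper_width: 0.272
gripper_force: 30.1
```

Call:
play_rows(commands="0 0 0.2 0 0 0;0 0 0.5 0 0 0;0 0 0.5 0 0 0;-0.5 0.03 0 0 0 0;-0.9 0.05 0 0 0 0;-0.9 0.05 0 0 0 0;-0.68 0.035 0 0 0 0;0 0 0 0 0 0;0 0 0 0 0 0;0 0 -0.3 0 0 0;0 0 -0.2 0 0 0;0 0 -0.1 0 0 0;0 0 -0.1 0 0 0;0 0 -0.1 0 0 0;0 0 -0.1 0 0 0;0 0 0 0 0 0;0 0 0 0 0 0")

```text
time_s: 22.55
tcp_pos: [0.4351, -0.0923, 0.2532]
ee_rot: [[-0.057, -0.998, 0.0], [-0.998, 0.057, -0.0], [0.0, -0.0, -1.0]]
wrist_force: [-3.8, 1.3, 5.4]
gripper_width: 0.269
gripper_force: 30.0
```

Call:
play_rows(commands="0 0 -0.1 0 0 0;0 0 -0.1 0 0 0;0 0 0 0 0 0;0 0 -0.07 0 0 0;0 0 -0.07 0 0 0;0 0 0 0 0 0;0 0 0 0 0 0")

```text
time_s: 23.25
tcp_pos: [0.436, -0.0934, 0.248]
ee_rot: [[-0.055, -0.998, 0.004], [-0.998, 0.055, -0.004], [0.003, -0.004, -1.0]]
wrist_force: [-8.2, 3.2, 28.0]
gripper_width: 0.271
gripper_force: 30.0
```

Call:
play_rows(commands="0 0 0.3 0 0 0;0 0 0.5 0 0 0;0 0 0.6 0 0 0;0.4 -0.02 0.1 0 0 0;0.9 -0.05 0 0 0 0;0.9 -0.05 0 0 0 0;0.9 -0.05 0 0 0 0;0.9 0 0 0 0 0;0.4 0 0 0 0 0;0 0 0 0 0 0;0 0 0 0 0 0")

```text
time_s: 24.35
tcp_pos: [0.5665, -0.0972, 0.286]
ee_rot: [[-0.057, -0.998, -0.002], [-0.998, 0.057, 0.0], [-0.0, 0.002, -1.0]]
wrist_force: [0.4, 0.3, -2.3]
gripper_width: 0.271
gripper_force: 30.0
```

Run:
```python
from m import *
s=st(); im,d,ci=cap('wrist','w6'); P=cloud(d,ci); z=P[...,2]; I=im.astype(int)
near=(abs(P[...,0]-.69)<.07)&(abs(P[...,1]+.027)<.07)
rect(P,near&(z<.015)&(I.max(2)<60),'mat',100)
im,d,ci=cap('top','t6'); P=cloud(d,ci); z=P[...,2];I=im.astype(int)
near=(abs(P[...,0]-.48)<.2)&(abs(P[...,1]+.09)<.05)
rect(P,near&(z>.143)&(z<.17)&(I.max(2)<60),'studs',10)
rect(P,near&(z>.135)&(z<.158)&(I.max(2)>60),'flange',60)
im,d,ci=cap('scene','s6'); P=cloud(d,ci); z=P[...,2]
rect(P,(z>.12)&(z<.26)&(abs(P[...,0]-.57)<.04)&(abs(P[...,1]+.097)<.04),'pusher',20)
b=(abs(P[...,0]-s['tcp_pos'][0])<.03)&(abs(P[...,1]-s['tcp_pos'][1])<.03)&(z>.16); print('foot zmin',np.percentile(z[b],[0,1,3]))
```

```text
tcp [566.5358 -97.2331 286.048 ] yaw_y 176.7252495450229 zax [-0.0023  0.0002 -1.    ] t 24.35
studs px [333. 169.] c 567.4 -54.3 size 28 4 longdir 78.5 z 0.1522 n 15
studs px [346. 218.] c 433.8 -90.2 size 20 19 longdir 92.4 z 0.1503 n 46
flange px [332. 199.] c 482.8 -53.0 size 167 26 longdir 179.6 z 0.1442 n 535
flange px [346. 212.] c 477.2 -93.4 size 174 49 longdir 176.8 z 0.1445 n 738
pusher px [304. 195.] c 554.2 -93.5 size 61 56 longdir 104.9 z 0.1565 n 717
foot zmin [0.1601 0.171  0.1943]
```

Run:
```python
from m import *
s=st(); c=cams.camera_info('wrist'); R=np.array(c['R']); C=-R.T@c['t']
im=cv2.imread('pics/w5.png'); I=im.astype(int)
C=C+np.array([.52509,-.09701,.28406])-np.array(s['tcp_pos']); ci=dict(mtx=np.array(c['mtx']),R=R,t=-R@C)
m=box((I.max(2)<60),170,250,180,243).astype(np.uint8); n,l,stt,cc=cv2.connectedComponentsWithStats(m)
k=1+stt[1:,4].argmax(); print(stt[k],cc[k]); v,u=np.nonzero(l==k)
pts=np.array([onz(ci,a,b,.004)[:2]*1000 for a,b in zip(u,v)],np.float32); print(cv2.minEnclosingCircle(pts),pts.mean(0))
```

```text
tcp [566.2513 -97.3053 287.5082] yaw_y 176.7352804396101 zax [ 0.0003  0.0001 -1.    ] t 24.5
[187 202  14  33  65] [190.7692 217.8462]
((718.9931640625, -21.557592391967773), 26.60993003845215) [724.6918 -22.3927]
```

Run:
```python
from m import *
s=st(); c=cams.camera_info('wrist'); R=np.array(c['R']); C=-R.T@c['t']
im=cv2.imread('pics/w5.png'); I=im.astype(int); print(im[214,213],im[200,213],im[230,220])
C=C+np.array([.52509,-.09701,.28406])-np.array(s['tcp_pos']); ci=dict(mtx=np.array(c['mtx']),R=R,t=-R@C)
m=box((I.max(2)-I.min(2)<30)&(I.max(2)<110),170,250,180,243).astype(np.uint8); n,l,stt,cc=cv2.connectedComponentsWithStats(m)
k=1+stt[1:,4].argmax(); print(stt[k],cc[k]); v,u=np.nonzero(l==k)
pts=np.array([onz(ci,a,b,.004)[:2]*1000 for a,b in zip(u,v)],np.float32); print(cv2.minEnclosingCircle(pts),pts.mean(0))
```

```text
tcp [566.2513 -97.3053 287.5082] yaw_y 176.7352804396101 zax [ 0.0003  0.0001 -1.    ] t 24.5
[53 53 59] [52 55 58] [53 58 57]
[ 186  189   54   51 2088] [212.6164 213.9286]
((690.279296875, -25.919506072998047), 40.719482421875) [690.3856 -26.7201]
```

Call:
play_rows(commands="0.437 0.25 0 0 0 0;0.837 0.47 0 0 0 0;0.837 0.47 0 0 0 0;0.837 0.47 0 0 0 0;0.837 0.47 0 0 0 0;0.4 0.22 0 0 0 0;0 0 0 0 0 0;0 0 -0.6 0 0 0;0 0 -1 0 0 0;0 0 -1 0 0 0;0 0 -1 0 0 0;0 0 -1 0 0 0;0 0 -0.8 0 0 0;0 0 -0.4 0 0 0;0 0 -0.15 0 0 0;0 0 0 0 0 0;0 0 0 0 0 0")

```text
time_s: 26.2
tcp_pos: [0.6937, -0.0267, 0.1105]
ee_rot: [[-0.057, -0.998, 0.003], [-0.998, 0.057, 0.0], [-0.0, -0.003, -1.0]]
wrist_force: [0.6, 0.5, -1.4]
gripper_width: 0.269
gripper_force: 30.0
```

Run:
```python
from m import *
s=st(); print(s['wrist_force']); im,d,ci=cap('scene'); x,y=proj(ci,[.692,-.027,.07]); x,y=int(x),int(y); cv2.imwrite('pics/s7.png',cv2.resize(im[y-80:y+80,x-100:x+100],None,fx=3,fy=3))
```

```text
tcp [693.6805 -26.7216 110.5088] yaw_y 176.754779173224 zax [ 0.0032  0.0001 -1.    ] t 26.2
[ 0.6335  0.4851 -1.4346]
```

View pics/s7.png

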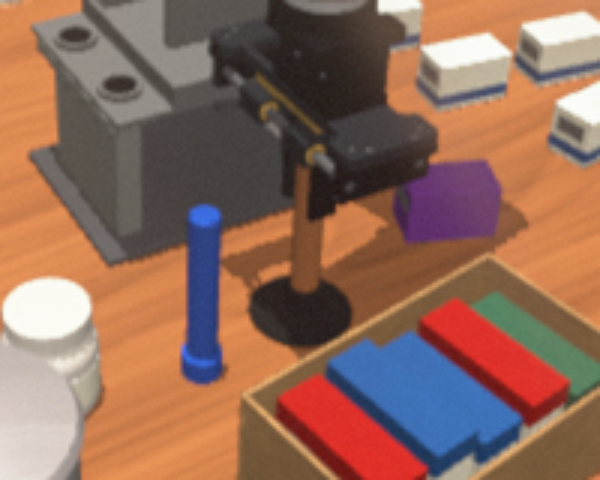

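Both studs look flush in their collars at (75,37) and (120,85), and the pusher is upright over the mat at (302,300). I'll lower it the last few mm.

Call:
play_rows(commands="0 0 -0.12 0 0 0;0 0 -0.08 0 0 0;0 0 -0.03 0 0 0;0 0 0 0 0 0;0 0 0 0 0 0")

```text
time_s: 26.75
tcp_pos: [0.6932, -0.0266, 0.104]
ee_rot: [[-0.056, -0.998, 0.002], [-0.998, 0.056, -0.0], [0.0, -0.002, -1.0]]
wrist_force: [-1.6, 1.1, 4.6]
gripper_width: 0.272
gripper_force: 30.0
```

Call:
play_rows(commands="0 0 0 0 0 0;0 0 0 0 0 0;0 0 0 0 0 0;0 0 0.4 0 0 0;0 0 0.8 0 0 0;0 0 1 0 0 0;0 0 1 0 0 0;0 0 1 0 0 0;0 0 1 0 0 0;0 0.3 0.4 0 0 0;-0.2 1 0 0 0 0;-0.3 1 0 0 0 0;-0.3 1 0 0 0 0;-0.3 1 0 0 0 0;0 0 0 0 0 0;0 0 0 0 0 0", grip=56)

```text
time_s: 28.35
tcp_pos: [0.6592, 0.1033, 0.2693]
ee_rot: [[-0.055, -0.998, -0.001], [-0.998, 0.055, -0.0], [0.0, 0.001, -1.0]]
wrist_force: [-0.2, -0.5, -0.8]
gripper_width: 0.647
gripper_force: 0.0
```

```bash
cat > cart.py <<'E'
from m import *
def cartons():
    im,d,ci=cap('top','tc'); P=cloud(d,ci); z=P[...,2]; I=im.astype(int)
    m=(z>.042)&(z<.065)&(I.min(2)>110)&(I.max(2)-I.min(2)<50)&(P[...,1]>.12)
    rect(P,m,'carton',100); return P,I
if __name__=='__main__':
    st(); P,I=cartons(); z=P[...,2]
    rect(P,(z>.142)&(z<.16)&(abs(P[...,0]-.693)<.03)&(abs(P[...,1]+.027)<.03),'pusher',10)
E
python3 cart.py
```

```text
tcp [659.2064 103.3268 269.325 ] yaw_y 176.83604822732414 zax [-0.0009 -0.0002 -1.    ] t 28.35
carton px [162. 184.] c 529.9 435.4 size 60 43 longdir 78.8 z 0.0538 n 261
pusher px [323. 124.] c 693.1 -25.0 size 22 21 longdir 63.9 z 0.1545 n 63
```

Call:
play_rows(commands="-0.153 0.97 -0.2 0 0 0.157;-0.153 0.97 -0.2 0 0 0.157;-0.153 0.97 -0.2 0 0 0.157;-0.153 0.97 -0.2 0 0 0.157;-0.153 0.97 -0.2 0 0 0.157;-0.153 0.97 -0.2 0 0 0.157;-0.153 0.97 -0.2 0 0 0.157;0 0 0 0 0 0;0 0 0 0 0 0")

```text
time_s: 29.3
tcp_pos: [0.6277, 0.3054, 0.227]
ee_rot: [[0.107, -0.994, -0.001], [-0.994, -0.107, -0.001], [0.001, 0.001, -1.0]]
wrist_force: [-0.1, -1.0, 0.8]
gripper_width: 0.642
gripper_force: 0.0
```

```bash
cat > wc.py <<'E'
from m import *
import sys
s=st(); im,d,ci=cap('wrist','wc%d'%int(s['time_s']*10)); P=cloud(d,ci); z=P[...,2]; I=im.astype(int)
m=(z>.042)&(z<.065)&(I.max(2)-I.min(2)<60)&(I.min(2)>70)&(P[...,1]>.12)
rect(P,m,'carton',250)
E
python3 wc.py
```

```text
tcp [627.73   305.446  227.0274] yaw_y -173.84454000121448 zax [-0.001  -0.0011 -1.    ] t 29.3
carton px [180. 159.] c 790.9 311.3 size 141 59 longdir 116.2 z 0.0539 n 1355
carton px [420. 188.] c 510.8 305.7 size 80 45 longdir 79.6 z 0.0517 n 2796
carton px [526. 189.] c 388.4 294.6 size 80 46 longdir 79.7 z 0.0517 n 2954
carton px [299. 216.] c 644.6 354.7 size 81 43 longdir 94.6 z 0.0516 n 2467
```

Carton 1 has been knocked to (645,355), so that is where I'll go.

Call:
play_rows(commands="0.28 0.82 0 0 0 -0.09;0.28 0.82 0 0 0 -0.09;0 0 0 0 0 0;0 0 -0.8 0 0 0;0 0 -1 0 0 0;0 0 -1 0 0 0;0 0 -1 0 0 0;0 0 -1 0 0 0;0 0 -1 0 0 0;0 0 -0.7 0 0 0;0 0 -0.27 0 0 0;0 0 0 0 0 0;0 0 0 0 0 0")

```text
time_s: 30.65
tcp_pos: [0.6455, 0.355, 0.0263]
ee_rot: [[0.08, -0.997, 0.002], [-0.997, -0.08, 0.001], [-0.001, -0.002, -1.0]]
wrist_force: [0.4, 0.6, 0.9]
gripper_width: 0.651
gripper_force: 0.0
```

Call:
play_rows(commands="0 0 0 0 0 0;0 0 0 0 0 0;0 0 0 0 0 0;0 0 0 0 0 0;0 0 0 0 0 0", grip=0)

```text
time_s: 31.15
tcp_pos: [0.6449, 0.3556, 0.0261]
ee_rot: [[0.081, -0.997, 0.002], [-0.997, -0.081, 0.001], [-0.001, -0.002, -1.0]]
wrist_force: [-0.5, -0.3, 5.2]
gripper_width: 0.501
gripper_force: 30.0
```

Call:
play_rows(commands="0 0 0.5 0 0 0;0 0 0.9 0 0 0;0 0 1 0 0 0;0 0 1 0 0 0;0 0 1 0 0 0;0 0 1 0 0 0;0 0 1 0 0 0;0 0 0.9 0 0 0;-0.2 -0.53 0 0 0 -0.09;-0.343 -0.93 0 0 0 -0.09;-0.343 -0.93 0 0 0 -0.09;-0.343 -0.93 0 0 0 -0.09;-0.343 -0.93 0 0 0 -0.09;-0.343 -0.93 0 0 0 -0.09;-0.343 -0.93 0 0 0 -0.09;-0.343 -0.93 0 0 0 -0.09;-0.343 -0.93 0 0 0 -0.1;-0.343 -0.93 0 0 0 -0.1;-0.143 -0.4 0 0 0 0;0 0 0 0 0 0")

```text
time_s: 33.15
tcp_pos: [0.5407, 0.0749, 0.2441]
ee_rot: [[-0.059, -0.998, 0.0], [-0.998, 0.059, 0.0], [-0.0, -0.0, -1.0]]
wrist_force: [0.0, 0.8, -1.1]
gripper_width: 0.503
gripper_force: 30.0
```

Run:
```python
from m import *
s=st(); print(s['gripper_width']); im,d,ci=cap('wrist','w9'); P=cloud(d,ci); z=P[...,2]
near=(abs(P[...,0]-.49)<.15)&(abs(P[...,1]-.02)<.2)
rect(P,near&(z>.136)&(z<.15),'floor',400); rect(P,near&(z>.19)&(z<.206),'fin',50)
rect(P,near&(z>.155)&(z<.17),'walls',50)
```

```text
tcp [540.7053  74.8622 244.1242] yaw_y 176.62926658771227 zax [ 0.0001  0.0003 -1.    ] t 33.15
0.5025814177361059
floor px [387.   2.] c 480.0 -74.7 size 180 4 longdir 176.6 z 0.1423 n 1432
floor px [391. 113.] c 485.6 32.6 size 192 172 longdir 87.0 z 0.1422 n 36457
fin px [394. 134.] c 485.8 22.1 size 99 13 longdir 86.7 z 0.197 n 2876
walls px [408.  73.] c 485.6 24.5 size 185 181 longdir 86.8 z 0.1619 n 6697
walls px [377. 131.] c 491.7 21.9 size 98 1 longdir 86.6 z 0.1628 n 463
walls px [396. 258.] c 475.3 130.1 size 13 5 longdir 170.8 z 0.1612 n 98
```

View pics/w9.png

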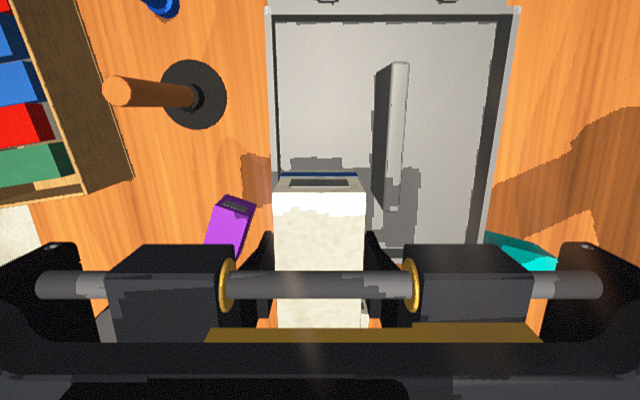

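The carton is held centred over the left-front bay, clear of the fin at (393,135). I'll lower it.

Call:
play_rows(commands="0 0.05 -0.5 0 0 0;0 0 -0.7 0 0 0;0 0 -0.7 0 0 0;0 0 -0.4 0 0 0;0 0 -0.15 0 0 0;0 0 -0.07 0 0 0;0 0 0 0 0 0;0 0 0 0 0 0")

```text
time_s: 34.0
tcp_pos: [0.5421, 0.0779, 0.1689]
ee_rot: [[-0.057, -0.998, 0.002], [-0.998, 0.057, 0.001], [-0.001, -0.002, -1.0]]
wrist_force: [-0.2, 0.1, -0.9]
gripper_width: 0.501
gripper_force: 30.0
```

Call:
play_rows(commands="0 0 -0.02 0 0 0;0 0 0 0 0 0;0 0 0 0 0 0;0 0 0 0 0 0;0 0 0.4 0 0 0;0 0 0.9 0 0 0;0 0 1 0 0 0;-0.13 0.95 0 0 0 -0.104;-0.13 0.95 0 0 0 -0.104;-0.13 0.95 0 0 0 -0.104;-0.13 0.95 0 0 0 -0.104;-0.13 0.95 0 0 0 -0.104;-0.13 0.95 0 0 0 -0.104;-0.13 0.95 0 0 0 -0.104;-0.13 0.95 0 0 0 -0.104;0 0 0 0 0 0;0 0 0 0 0 0", grip=54)

```text
time_s: 35.7
tcp_pos: [0.5101, 0.306, 0.237]
ee_rot: [[-0.18, -0.984, 0.0], [-0.984, 0.18, 0.0], [-0.0, -0.0, -1.0]]
wrist_force: [-0.2, -0.0, -0.1]
gripper_width: 0.62
gripper_force: 0.0
```

```bash
python3 wc.py
python3 - <<'E'
from m import *
im,d,ci=cap('top'); P=cloud(d,ci); z=P[...,2]
near=(abs(P[...,0]-.49)<.11)&(abs(P[...,1]-.02)<.17)
rect(P,near&(z>.185)&(z<.21),'intray',30)
E
```

```text
tcp [510.1255 306.0239 236.9962] yaw_y 169.6480460526218 zax [ 0.0003  0.0001 -1.    ] t 35.7
carton px [422. 146.] c 388.1 294.5 size 80 44 longdir 79.8 z 0.0517 n 2928
carton px [318. 175.] c 510.5 305.8 size 80 44 longdir 79.5 z 0.0516 n 2592
carton px [ 95. 209.] c 785.5 294.1 size 118 32 longdir 129.4 z 0.0537 n 1451
carton px [321. 254.] c 524.7 405.5 size 43 40 longdir 169.6 z 0.0515 n 1085
intray px [284. 175.] c 542.5 76.8 size 81 45 longdir 86.9 z 0.1961 n 527
intray px [305. 196.] c 486.6 21.6 size 97 12 longdir 87.3 z 0.1988 n 193
```

Call:
play_rows(commands="0.01 0 -0.8 0 0 0;0 0 -1 0 0 0;0 0 -1 0 0 0;0 0 -1 0 0 0;0 0 -1 0 0 0;0 0 -1 0 0 0;0 0 -0.8 0 0 0;0 0 -0.33 0 0 0;0 0 -0.1 0 0 0;0 0 0 0 0 0;0 0 0 0 0 0", grip=56)

```text
time_s: 36.9
tcp_pos: [0.5114, 0.3062, 0.0271]
ee_rot: [[-0.181, -0.984, 0.002], [-0.983, 0.181, 0.002], [-0.002, -0.002, -1.0]]
wrist_force: [-0.4, -0.5, 0.4]
gripper_width: 0.645
gripper_force: 0.0
```

Call:
play_rows(commands="0 0 0 0 0 0;0 0 0 0 0 0;0 0 0 0 0 0;0 0 0 0 0 0;0 0 0 0 0 0", grip=0)

```text
time_s: 37.4
tcp_pos: [0.5108, 0.306, 0.0264]
ee_rot: [[-0.181, -0.984, 0.001], [-0.984, 0.181, 0.001], [-0.001, -0.001, -1.0]]
wrist_force: [-1.0, 0.5, 5.7]
gripper_width: 0.506
gripper_force: 30.0
```

Call:
play_rows(commands="0 0 0.5 0 0 0;0 0 0.9 0 0 0;0 0 1 0 0 0;0 0 1 0 0 0;0 0 1 0 0 0;0 0 1 0 0 0;0 0 1 0 0 0;0 0 0.9 0 0 0;0.077 -0.5 0 0 0 0.08;0.075 -1 0 0 0 0.083;0.075 -1 0 0 0 0.083;0.075 -1 0 0 0 0.083;0.075 -1 0 0 0 0.083;0.075 -1 0 0 0 0.083;0.075 -1 0 0 0 0.083;0.075 -1 0 0 0 0.083;0.075 -1 0 0 0 0.083;0.075 -1 0 0 0 0.083;0.075 -1 0 0 0 0;0 -0.37 0 0 0 0")

```text
time_s: 39.4
tcp_pos: [0.5348, -0.0225, 0.2437]
ee_rot: [[-0.06, -0.998, -0.002], [-0.998, 0.06, -0.0], [0.0, 0.002, -1.0]]
wrist_force: [-0.4, 0.9, -0.4]
gripper_width: 0.504
gripper_force: 30.0
```

Call:
play_rows(commands="0 0 0 0 0 0;0 0 0 0 0 0;0 0 -0.3 0 0 0")

```text
time_s: 39.7
tcp_pos: [0.5362, -0.0194, 0.2364]
ee_rot: [[-0.056, -0.998, 0.003], [-0.998, 0.056, 0.001], [-0.001, -0.003, -1.0]]
wrist_force: [0.4, 0.5, -0.4]
gripper_width: 0.502
gripper_force: 30.0
```

Call:
play_rows(commands="0 -0.03 -0.5 0 0 0;0 0 -0.7 0 0 0;0 0 -0.5 0 0 0;0 0 -0.3 0 0 0;0 0 -0.15 0 0 0;0 0 -0.07 0 0 0;0 0 0 0 0 0;0 0 0 0 0 0")

```text
time_s: 40.5
tcp_pos: [0.5358, -0.0212, 0.1696]
ee_rot: [[-0.058, -0.998, 0.002], [-0.998, 0.058, 0.0], [-0.0, -0.002, -1.0]]
wrist_force: [0.8, -0.1, -0.0]
gripper_width: 0.507
gripper_force: 30.0
```

Call:
play_rows(commands="0 0 -0.02 0 0 0;0 0 0 0 0 0;0 0 0 0 0 0;0 0 0 0 0 0;0 0 0.4 0 0 0;0 0 0.9 0 0 0;0 0 1 0 0 0;-0.447 0.957 0 0 0 -0.073;-0.447 0.957 0 0 0 -0.073;-0.447 0.957 0 0 0 -0.073;-0.447 0.957 0 0 0 -0.073;-0.447 0.957 0 0 0 -0.073;-0.447 0.957 0 0 0 -0.073;-0.447 0.957 0 0 0 -0.073;-0.447 0.957 0 0 0 -0.073;-0.447 0.957 0 0 0 -0.073;-0.447 0.957 0 0 0 -0.073;-0.447 0.957 0 0 0 -0.073;0 0 0 0 0 0;0 0 0 0 0 0", grip=54)

```text
time_s: 42.5
tcp_pos: [0.3876, 0.2949, 0.2381]
ee_rot: [[-0.176, -0.984, 0.001], [-0.984, 0.176, 0.0], [-0.0, -0.0, -1.0]]
wrist_force: [-0.0, -0.8, 0.2]
gripper_width: 0.618
gripper_force: 0.0
```

```bash
python3 wc.py
python3 - <<'E'
from m import *
im,d,ci=cap('top'); P=cloud(d,ci); z=P[...,2]
near=(abs(P[...,0]-.49)<.11)&(abs(P[...,1]-.02)<.17)
rect(P,near&(z>.185)&(z<.21),'intray',30)
E
```

```text
tcp [387.6482 294.925  238.0514] yaw_y 169.87453164737403 zax [ 0.0005  0.0004 -1.    ] t 42.5
carton px [318. 174.] c 387.6 294.3 size 79 44 longdir 80.0 z 0.0516 n 2567
carton px [ 14. 235.] c 767.9 298.8 size 55 9 longdir 112.3 z 0.0522 n 594
intray px [284. 175.] c 542.4 76.7 size 80 45 longdir 87.2 z 0.1961 n 527
intray px [322. 178.] c 536.4 -21.6 size 80 44 longdir 86.9 z 0.1961 n 520
intray px [305. 196.] c 486.3 21.8 size 97 13 longdir 86.9 z 0.1988 n 193
```

Call:
play_rows(commands="0 0 -0.8 0 0 0;0 0 -1 0 0 0;0 0 -1 0 0 0;0 0 -1 0 0 0;0 0 -1 0 0 0;0 0 -1 0 0 0;0 0 -0.8 0 0 0;0 0 -0.33 0 0 0;0 0 -0.13 0 0 0;0 0 0 0 0 0;0 0 0 0 0 0", grip=56)

```text
time_s: 43.7
tcp_pos: [0.3886, 0.2951, 0.0267]
ee_rot: [[-0.177, -0.984, 0.002], [-0.984, 0.177, 0.002], [-0.002, -0.001, -1.0]]
wrist_force: [-0.4, -0.6, -0.0]
gripper_width: 0.645
gripper_force: 0.0
```

Call:
play_rows(commands="0 0 0 0 0 0;0 0 0 0 0 0;0 0 0 0 0 0;0 0 0 0 0 0;0 0 0 0 0 0", grip=0)

```text
time_s: 44.2
tcp_pos: [0.388, 0.2948, 0.0263]
ee_rot: [[-0.177, -0.984, 0.001], [-0.984, 0.177, 0.001], [-0.001, -0.001, -1.0]]
wrist_force: [-0.4, -0.2, 6.2]
gripper_width: 0.503
gripper_force: 30.0
```

Call:
play_rows(commands="0 0 0.5 0 0 0;0 0 0.9 0 0 0;0 0 1 0 0 0;0 0 1 0 0 0;0 0 1 0 0 0;0 0 1 0 0 0;0 0 1 0 0 0;0 0 0.9 0 0 0;0.146 -0.6 0 0 0 0.08;0.146 -1 0 0 0 0.08;0.146 -1 0 0 0 0.08;0.146 -1 0 0 0 0.08;0.146 -1 0 0 0 0.08;0.146 -1 0 0 0 0.08;0.146 -1 0 0 0 0.08;0.146 -1 0 0 0 0.08;0.146 -1 0 0 0 0.08;0.146 -1 0 0 0 0.08;0 -0.7 0 0 0 0;0 0 0 0 0 0")

```text
time_s: 46.2
tcp_pos: [0.4309, -0.0163, 0.244]
ee_rot: [[-0.062, -0.998, -0.001], [-0.998, 0.062, -0.0], [0.0, 0.001, -1.0]]
wrist_force: [-0.4, 0.3, -0.1]
gripper_width: 0.502
gripper_force: 30.0
```

Call:
play_rows(commands="0 0 0 0 0 0;0 0 -0.3 0 0 0;0 0 0 0 0 0")

```text
time_s: 46.5
tcp_pos: [0.4306, -0.0139, 0.234]
ee_rot: [[-0.057, -0.998, -0.003], [-0.998, 0.057, -0.0], [0.0, 0.003, -1.0]]
wrist_force: [-0.0, 1.0, -0.1]
gripper_width: 0.501
gripper_force: 30.0
```

Call:
play_rows(commands="0 0 -0.5 0 0 0;0 0 -0.7 0 0 0;0 0 -0.5 0 0 0;0 0 -0.25 0 0 0;0 0 -0.12 0 0 0;0 0 -0.06 0 0 0;0 0 0 0 0 0;0 0 0 0 0 0")

```text
time_s: 47.3
tcp_pos: [0.4321, -0.0144, 0.1723]
ee_rot: [[-0.058, -0.998, 0.001], [-0.998, 0.058, 0.0], [-0.0, -0.001, -1.0]]
wrist_force: [0.8, 0.7, 0.3]
gripper_width: 0.505
gripper_force: 30.0
```

Call:
play_rows(commands="0 0 -0.1 0 0 0;0 0 0 0 0 0;0 0 0 0 0 0")

```text
time_s: 47.6
tcp_pos: [0.4316, -0.0146, 0.1688]
ee_rot: [[-0.058, -0.998, 0.0], [-0.998, 0.058, 0.0], [-0.0, -0.0, -1.0]]
wrist_force: [0.2, -0.3, -1.3]
gripper_width: 0.504
gripper_force: 30.0
```

Call:
play_rows(commands="0 0 0 0 0 0;0 0 0 0 0 0;0 0 0 0 0 0;0 0 0.5 0 0 0;0 0 0.9 0 0 0;0 0 1 0 0 0;0.216 0.97 0 0 0 -0.06;0.216 0.97 0 0 0 -0.06;0.216 0.97 0 0 0 -0.06;0.216 0.97 0 0 0 -0.06;0.216 0.97 0 0 0 -0.06;0.216 0.97 0 0 0 -0.06;0.216 0.97 0 0 0 -0.06;0.216 0.97 0 0 0 -0.06;0.216 0.97 0 0 0 -0.06;0.216 0.97 0 0 0 -0.06;0.216 0.97 0 0 0 -0.06;0.216 0.97 0 0 0 -0.06;0.216 0.97 0 0 0 -0.06;0.216 0.97 0 0 0 -0.06", grip=54)

```text
time_s: 49.6
tcp_pos: [0.5225, 0.394, 0.2404]
ee_rot: [[-0.184, -0.983, -0.0], [-0.983, 0.184, -0.0], [0.0, 0.0, -1.0]]
wrist_force: [0.4, -0.3, -0.1]
gripper_width: 0.62
gripper_force: 0.0
```

Call:
play_rows(commands="0.216 0.97 0 0 0 -0.06;0 0 0 0 0 0;0 0 0 0 0 0")

```text
time_s: 49.9
tcp_pos: [0.5286, 0.4222, 0.2397]
ee_rot: [[-0.191, -0.982, -0.001], [-0.982, 0.191, -0.001], [0.002, 0.001, -1.0]]
wrist_force: [-0.2, 0.1, 0.5]
gripper_width: 0.624
gripper_force: 0.0
```

```bash
python3 wc.py
python3 - <<'E'
from m import *
im,d,ci=cap('top'); P=cloud(d,ci); z=P[...,2]
near=(abs(P[...,0]-.49)<.11)&(abs(P[...,1]-.02)<.17)
rect(P,near&(z>.185)&(z<.21),'intray',30)
E
```

```text
tcp [528.5549 422.1959 239.6752] yaw_y 168.96272059036062 zax [-0.0011 -0.0014 -1.    ] t 49.9
carton px [ 87. 137.] c 785.4 333.6 size 139 57 longdir 86.3 z 0.0537 n 2035
carton px [319. 177.] c 528.4 425.5 size 80 43 longdir 79.9 z 0.0516 n 2495
carton px [206. 209.] c 672.4 438.4 size 58 24 longdir 121.6 z 0.055 n 426
carton px [281. 307.] c 600.6 592.0 size 73 38 longdir 142.6 z 0.0548 n 491
intray px [284. 175.] c 542.6 76.9 size 80 45 longdir 87.1 z 0.1961 n 524
intray px [322. 178.] c 536.4 -21.5 size 80 45 longdir 87.5 z 0.1962 n 524
intray px [305. 196.] c 486.7 21.5 size 97 13 longdir 86.8 z 0.1987 n 195
intray px [318. 217.] c 432.3 -15.2 size 80 45 longdir 86.6 z 0.1961 n 527
```

Call:
play_rows(commands="0 0.1 -0.8 0 0 0.1;0 0 -1 0 0 0;0 0 -1 0 0 0;0 0 -1 0 0 0;0 0 -1 0 0 0;0 0 -1 0 0 0;0 0 -0.8 0 0 0;0 0 -0.33 0 0 0;0 0 -0.15 0 0 0;0 0 0 0 0 0;0 0 0 0 0 0", grip=56)

```text
time_s: 51.1
tcp_pos: [0.5296, 0.4256, 0.03]
ee_rot: [[-0.177, -0.984, 0.002], [-0.984, 0.177, 0.002], [-0.002, -0.002, -1.0]]
wrist_force: [0.8, 0.5, 0.5]
gripper_width: 0.644
gripper_force: 0.0
```

Call:
play_rows(commands="0 0 0 0 0 0;0 0 0 0 0 0;0 0 0 0 0 0;0 0 0 0 0 0;0 0 0 0 0 0", grip=0)

```text
time_s: 51.6
tcp_pos: [0.529, 0.4253, 0.0292]
ee_rot: [[-0.177, -0.984, 0.001], [-0.984, 0.177, 0.001], [-0.001, -0.001, -1.0]]
wrist_force: [-0.9, -0.4, 4.8]
gripper_width: 0.508
gripper_force: 30.0
```

Call:
play_rows(commands="0 0 0.5 0 0 0;0 0 0.9 0 0 0;0 0 1 0 0 0;0 0 1 0 0 0;0 0 1 0 0 0;0 0 1 0 0 0;0 0 1 0 0 0;0 0 0.9 0 0 0;-0.277 -0.6 0 0 0 0.08;-0.277 -1 0 0 0 0.08;-0.277 -1 0 0 0 0.08;-0.277 -1 0 0 0 0.08;-0.277 -1 0 0 0 0.08;-0.277 -1 0 0 0 0.08;-0.277 -1 0 0 0 0.08;-0.277 -1 0 0 0 0.08;-0.277 -1 0 0 0 0.08;-0.277 -1 0 0 0 0.08;-0.277 -1 0 0 0 0;0 -0.82 0 0 0 0")

```text
time_s: 53.6
tcp_pos: [0.436, 0.0807, 0.2479]
ee_rot: [[-0.058, -0.998, 0.0], [-0.998, 0.058, 0.0], [-0.0, -0.0, -1.0]]
wrist_force: [-0.3, 0.0, -0.5]
gripper_width: 0.505
gripper_force: 30.0
```

Call:
play_rows(commands="0 0 0 0 0 0;0 0 -0.3 0 0 0;0 0 0 0 0 0")

```text
time_s: 53.9
tcp_pos: [0.4366, 0.0826, 0.237]
ee_rot: [[-0.058, -0.998, -0.002], [-0.998, 0.058, -0.001], [0.001, 0.002, -1.0]]
wrist_force: [0.1, -0.5, -1.2]
gripper_width: 0.505
gripper_force: 30.0
```

237 → 172: -65 mm.

Call:
play_rows(commands="0 0 -0.5 0 0 0;0 0 -0.7 0 0 0;0 0 -0.5 0 0 0;0 0 -0.25 0 0 0;0 0 -0.12 0 0 0;0 0 -0.06 0 0 0;0 0 0 0 0 0;0 0 0 0 0 0;0 0 0 0 0 0")

```text
time_s: 54.8
tcp_pos: [0.4377, 0.0825, 0.1749]
ee_rot: [[-0.058, -0.998, 0.001], [-0.998, 0.058, 0.001], [-0.001, -0.001, -1.0]]
wrist_force: [-0.1, 0.5, -0.8]
gripper_width: 0.504
gripper_force: 30.0
```

Call:
play_rows(commands="0 0 -0.09 0 0 0;0 0 0 0 0 0;0 0 0 0 0 0")

```text
time_s: 55.1
tcp_pos: [0.4374, 0.0823, 0.1716]
ee_rot: [[-0.058, -0.998, -0.0], [-0.998, 0.058, -0.0], [0.0, 0.0, -1.0]]
wrist_force: [-0.6, -0.9, -2.0]
gripper_width: 0.504
gripper_force: 30.0
```

Call:
play_rows(commands="0 0 0 0 0 0;0 0 0 0 0 0;0 0 0 0 0 0;0 0 0.4 0 0 0;0 0 0.8 0 0 0;0 0 1 0 0 0;0 0 1 0 0 0;0 1 0.3 0 0 0;0 1 0 0 0 0;0 1 0 0 0 0;0 1 0 0 0 0;0 1 0 0 0 0;0 1 0 0 0 0;0 0 0 0 0 0;0 0 0 0 0 0;0 0 0 0 0 0", grip=54)

```text
time_s: 56.7
tcp_pos: [0.4373, 0.2617, 0.2766]
ee_rot: [[-0.059, -0.998, -0.0], [-0.998, 0.059, -0.0], [0.0, 0.0, -1.0]]
wrist_force: [0.5, -0.2, 0.5]
gripper_width: 0.62
gripper_force: 0.0
```

Run:
```python
from m import *
st(); im,d,ci=cap('top','t9'); P=cloud(d,ci); z=P[...,2]; I=im.astype(int)
near=(abs(P[...,0]-.49)<.11)&(abs(P[...,1]-.02)<.17)
rect(P,near&(z>.185)&(z<.21),'intray',30)
rect(P,(z>.142)&(z<.16)&(abs(P[...,0]-.693)<.03)&(abs(P[...,1]+.027)<.03),'pusher',10)
rect(P,near&(P[...,1]<-.07)&(z>.143)&(z<.17)&(I.max(2)<60),'studs',10)
im,d,ci=cap('scene','s9'); cv2.imwrite('pics/s9c.png',cv2.resize(im[100:300,200:500],None,fx=2.6,fy=2.6))
```

```text
tcp [437.271  261.737  276.6272] yaw_y 176.63702400458413 zax [-0.0003 -0.0003 -1.    ] t 56.7
intray px [284. 175.] c 542.2 76.6 size 80 45 longdir 86.8 z 0.1961 n 524
intray px [322. 178.] c 536.5 -21.6 size 80 45 longdir 87.0 z 0.1961 n 523
intray px [305. 196.] c 486.6 21.8 size 97 13 longdir 86.6 z 0.199 n 192
intray px [281. 214.] c 437.9 82.0 size 80 44 longdir 86.8 z 0.1959 n 535
intray px [318. 217.] c 432.3 -15.1 size 80 44 longdir 86.7 z 0.1961 n 525
pusher px [323. 124.] c 693.0 -24.7 size 22 22 longdir 145.1 z 0.1548 n 67
studs px [349. 186.] c 524.1 -97.3 size 21 19 longdir 137.5 z 0.1509 n 49
studs px [347. 217.] c 437.5 -94.0 size 17 14 longdir 62.3 z 0.1498 n 25
```

View pics/s9c.png

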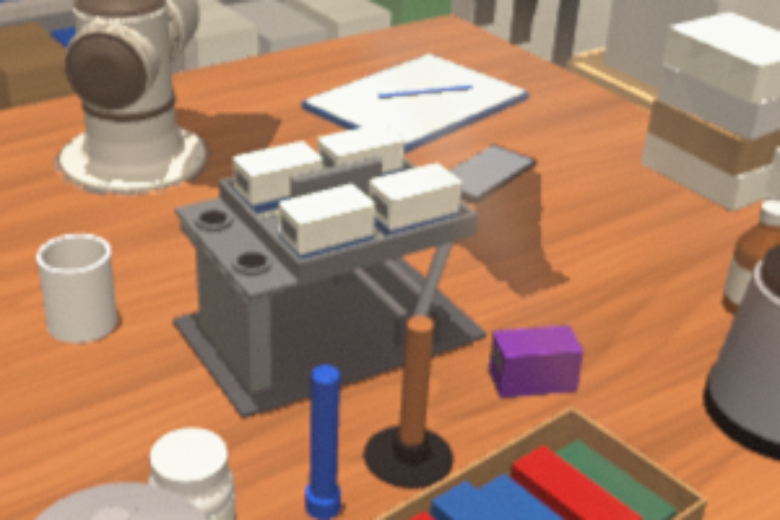

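View pics/t9.png

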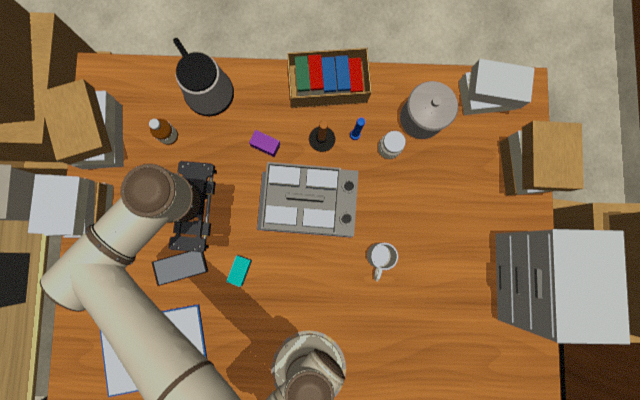

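Both views show four cartons upright in the locked tray, the studs flush, the prop leaning on its stop and the pusher upright on the mat. The bystanders haven't moved and the arm is clear.

```bash
python3 -c "
from station import r
print(r.finish_job())"
```

```text
the job is handed in; nothing more can be done
None
```

The job is handed in at about 57 s of the 210 s allowed. The last images show the prop on its stop, the tray locked with both studs pressed home, all four cartons upright in it, the pusher upright on its mat, and the arm touching nothing; no verdict came back.

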